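# Find the free hatch of the storage console and push it open

### The job

Three of the four identical grey hatches in the top of the white console have full bays beneath that block them; one bay is empty. Press the ribbed near end of the hatches gently with the fingertips, one after another, to find the one that rocks, then push that end down and away from you until the hatch stands steeply open, and leave it open. Do not force a hatch that does not give, and pick up or shift nothing else.

Things in the scene. Friction and masses are not known exactly. Their poses are not given: they have to be found in the camera images.
- console: Low white fixed console, 176 (x) x 172 (y) x 64 mm high. Origin: centre of its underside on the desk; x away from the robot, y left, z up, turned up to 0.25 rad. Four identical grey hatches, two by two, lie flush in mouths 70 (x) x 56 (y) mm in its top; a 36 mm strip along x parts left from right, a 12 mm web near from far. The empty bay is at least 53 mm deep; which bay it is differs each time.
- hatch_a (a joint): Tilt of the near left hatch, a 67 x 53 x 4 mm plate: 0 shut, flush; grows to 1.35 rad (stop) as its near, ribbed end sinks and its far end rises. Level pivot along the console's y, 26 mm beyond pad_a, 2 mm below the top face; plate reaches 42.5 mm nearer, 24.5 mm farther. Blocked: gives under 0.06 rad. Free: sinks at about 2 to 4 N on the pad; no spring, stays at the tilt where it is left.
- pad_a (a point): Point on the top face of the near left hatch, in the middle of its ribbed push end, 64 mm above the desk when shut; it moves with the hatch, z square to its face. Relative to the console's origin when shut: (-58, 46, 64) mm.
- hatch_b (a joint): Tilt of the near right hatch, a 67 x 53 x 4 mm plate: 0 shut, flush; grows to 1.35 rad (stop) as its near, ribbed end sinks and its far end rises. Level pivot along the console's y, 26 mm beyond pad_b, 2 mm below the top face; plate reaches 42.5 mm nearer, 24.5 mm farther. Blocked: gives under 0.06 rad. Free: sinks at about 2 to 4 N on the pad; no spring, stays at the tilt where it is left.
- pad_b (a point): Point on the top face of the near right hatch, in the middle of its ribbed push end, 64 mm above the desk when shut; it moves with the hatch, z square to its face. Relative to the console's origin when shut: (-58, -46, 64) mm.
- hatch_c (a joint): Tilt of the far left hatch, a 67 x 53 x 4 mm plate: 0 shut, flush; grows to 1.35 rad (stop) as its near, ribbed end sinks and its far end rises. Level pivot along the console's y, 26 mm beyond pad_c, 2 mm below the top face; plate reaches 42.5 mm nearer, 24.5 mm farther. Blocked: gives under 0.06 rad. Free: sinks at about 2 to 4 N on the pad; no spring, stays at the tilt where it is left.
- pad_c (a point): Point on the top face of the far left hatch, in the middle of its ribbed push end, 64 mm above the desk when shut; it moves with the hatch, z square to its face. Relative to the console's origin when shut: (24, 46, 64) mm.
- hatch_d (a joint): Tilt of the far right hatch, a 67 x 53 x 4 mm plate: 0 shut, flush; grows to 1.35 rad (stop) as its near, ribbed end sinks and its far end rises. Level pivot along the console's y, 26 mm beyond pad_d, 2 mm below the top face; plate reaches 42.5 mm nearer, 24.5 mm farther. Blocked: gives under 0.06 rad. Free: sinks at about 2 to 4 N on the pad; no spring, stays at the tilt where it is left.
- pad_d (a point): Point on the top face of the far right hatch, in the middle of its ribbed push end, 64 mm above the desk when shut; it moves with the hatch, z square to its face. Relative to the console's origin when shut: (24, -46, 64) mm.
- cap_front: Loose black round dust cap, 31 mm across, 12 mm high, standing on the console's middle strip, the nearer of two. Origin: centre of its underside. Leave alone.
- cap_back: The same, the farther of the two on the middle strip. Leave alone.
- canister: Loose black and cream canister, 35 mm across, 61 mm high, on the desk just in front of the console, left. Origin: centre of its underside. Leave alone.
- red_bottle: Loose white bottle with a red cap, 38 mm across, 72 mm high, on the desk just in front of the console, right. Origin: centre of its underside. Leave alone.
- timer: Loose white bench timer, 62 by 26 by 52 mm high, standing on the desk just left of the console. Origin: centre of its underside. Leave alone.
- dropper: Loose brown dropper bottle with a black cap, 26 mm across, 58 mm high, on the desk just right of the console. Origin: centre of its underside. Leave alone.
- marker: Loose black marker pen, 135 mm long, 16 mm thick, lying on the desk just beyond the console. Origin: centre of its underside. Leave alone.

How it is judged:
By the outcome, as a careful person would: the job done as asked, in the order asked, and still so for the second after the job is handed in, with the robot touching nothing.
It also fails if it takes over 54 s, if anything falls off the work surface, if the arm or the gripper's body presses on something with over 40 N, if the wrist force passes 120 N, or if a joint passes its speed limit or range.

### The arm

A 7-joint arm with a two-finger parallel gripper is mounted at the origin on a cart in front of the work surface, level with it; the furniture and walls round the work are solid. World frame = base frame: x ahead of the robot, y to its left, z up, the work surface at z = 0. Lengths are in m, angles in degrees, forces in N, time in s.
With the tool pointing down it reaches from about 0.425 to 0.875 m from the base axis. Payload 4.7 kg.
Tool frame: the origin (TCP) lies between the finger pads; the fingertips stand 8 mm ahead of it and the grasp point (between the pads) lies 11 mm behind it (env.tip_extent is the distance from the TCP to the fingertips, in m); z points along the fingers, y is the line along which they close (so a half turn about z gives the same grasp; the last joint's range is limited). The gripper opens to 87 mm and grips with 3 to 60 N. Pads are 19 mm wide; open, the fingers measure 117 mm over their backs; the gripper's body (75 mm by 190 mm) begins 51 mm behind the grasp point.
Start: joints at [-73.39, 18.392, -4.016, 83.108, 1.295, 78.541, -3.26], TCP at [0.177, 0.625, 0.197] pointing down, gripper open.
Joint ranges: [-163.93, 163.93], [-17.29, 119.83], [-79.2, 71.16], [3.27, 140.29], [-89.18, 269.18], [5.43, 117.66], [-154.24, 154.24]. Speed limits (degrees/s): [147.25, 147.25, 180, 180, 180, 180, 180].

### API

Orientations are given as [roll, pitch, yaw] about the fixed x, y, z axes, in that order (R = Rz(yaw) Ry(pitch) Rx(roll)).
In Python, from cell import sensors, vision, workorder, env gives the robot as it stands.
- The arm moves only by the tool drive_tool, never from a script. Its argument "moves" is a list of rows, each an object of numbers: "x", "y", "z": the shift along the tool's x, y, z in mm; "rx", "ry", "rz": the turn, a rotation vector about the tool's x, y, z in rad; "fingers": the closure, from -1 (fully open) to 1 (shut). In form: [{"x": .., "y": .., "z": .., "rx": .., "ry": .., "rz": .., "fingers": ..}, ...]. A call has 1 to 20 rows; each row is the pose to reach, as a shift and turn from the pose commanded when the call began, along the tool's axes at that moment; what a row does not reach only later rows make up. A row lasts 1/8 s, in which the tool goes at most 62.5 mm and 10.7 degrees, less where a joint would pass 70% of its speed; a pose out of reach is approached as far as the arm can. A call with a gripper value outside its range is refused whole. The fingers move at their own pace and stop on an object; "force" is the grip in N (left out, the last holds). Time passes only in rows, so rows that repeat a pose let the fingers close. It gives the time, the measured TCP pose, the force, the opening and the grip force at its end, in the units of the state.
- sensors.get_obs(): the state, without advancing time (a new reading comes with each control period).
- vision.read_camera(name): name is "scene" or "top" or "wrist"; returns a dict with "image" (400x640x3 uint8, red, green, blue), "fx", "fy", "cx", "cy" (pixels), "R" (3x3) and "t" (3): a world point X has camera coordinates R X + t. Camera axes: x right, y down, z forward; pixel columns grow to the right and rows downward; lengths in m; the calibration is good to about 2 mm. A picture is of the moment at which its call begins. There is no depth.
- workorder.sign_off(): hands the job in; it is judged then, once.
The state is a dict: "time_s": time; "qpos": joint angles; "joint_velocities": joint speeds; "effort": joint torques, N m; "tool_pos": TCP position; "tool_rot": TCP orientation; "force": force on the tool from outside, world axes, zero at the start; "wrist_torque": the same for the moment, N m; "grip_width": finger opening in m; "grasp_force": force on a finger pad.
Only numpy, scipy, OpenCV 4.12 (cv2) and the standard library are available. Lean on these libraries where they do the work, as an engineer would, in place of code of your own. Each camera call takes 0.05 s, during which the arm holds its last target. There are 200 camera calls.

## Working session

There is one attempt and no reset: what is moved stays moved. The work goes in short steps, Python scripts to look and compute and a tool call to move; the robot and the scene stay as the last step left them, time stands still between calls to the robot, and variables do not carry over. Pictures are saved under pics/ and viewed, at most 10 in all, crops included, and the job is handed in when it is done.

Besides the shell and the picture viewer there is one more tool, called after ">>>" as name([rows], argument=value, ...), one row to a line, values as JSON. drive_tool: Moves the arm, as the interface text tells. Its arguments: {"type":"object","properties":{"moves":{"type":"array"},"force":{"type":"number"}},"required":["moves"]}

```bash
mkdir -p pics; ls
python3 - <<'E'
from cell import sensors, vision, env
import cv2,numpy as np
o=sensors.get_obs();print({k:np.round(v,3).tolist() for k,v in o.items()},env.tip_extent)
for n in("scene","top"):
    c=vision.read_camera(n);cv2.imwrite(f"pics/{n}0.png",c["image"][:,:,::-1]);print(n,c["fx"],c["cx"],c["cy"],np.round(c["R"],3).tolist(),c["t"])
E
```

```text
pics
{'time_s': 0.0, 'qpos': [-73.39, 18.44, -4.016, 83.176, 1.295, 78.54, -3.259], 'joint_velocities': [-0.109, 0.01, -0.018, -0.041, -0.036, -0.135, -0.056], 'effort': [0.0, -49.128, -0.404, -31.253, -0.064, 0.044, 0.0], 'tool_pos': [0.177, 0.625, 0.196], 'tool_rot': [-179.889, 0.006, 164.202], 'force': [0.08, 0.074, 0.34], 'wrist_torque': [-0.013, -0.008, 0.004], 'grasp_force': 0.0, 'grip_width': 0.087} 0.008
scene 497.4465621117894 315.28436634009404 198.0928367035092 [[-0.608, -0.794, -0.021], [-0.454, 0.369, -0.811], [0.651, -0.483, -0.585]] [0.46090723 0.24489265 0.63445141]
top 485.38474703311846 320.41865579375616 199.84966113927186 [[0.007, -1.0, -0.011], [-0.999, -0.007, -0.054], [0.054, 0.011, -0.998]] [0.17179944 0.51188219 0.90200105]
```

View pics/top0.png

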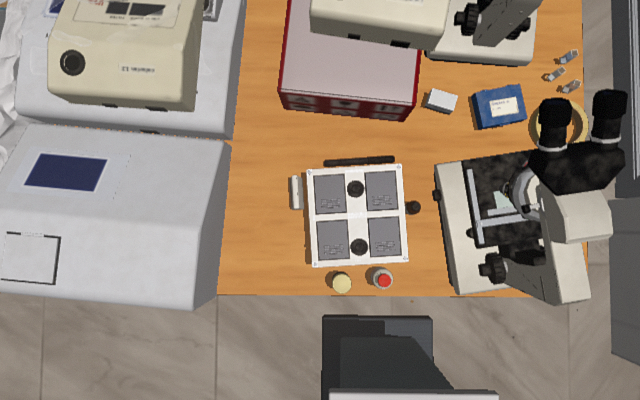

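View pics/scene0.png

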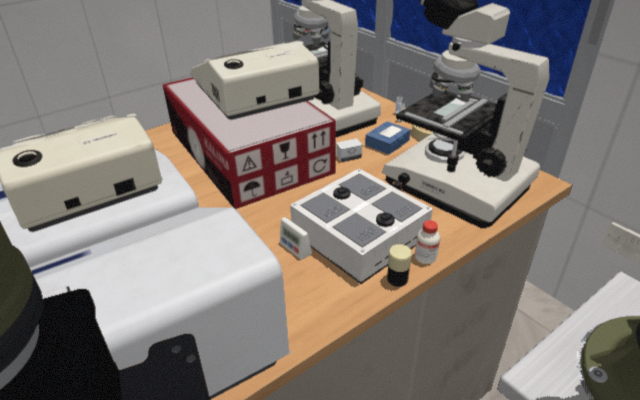

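The top view shows the console at about (357,216). Its hatches are near-left (333,239), near-right (385,238), far-left (329,192) and far-right (382,190). The scene view shows the white instruments on the left, which have to be cleared on the way.

```bash
cat > h.py <<'E'
import numpy as np,cv2
from scipy.spatial.transform import Rotation as Ro
from cell import sensors, vision
def ray(c,uv,z):
    R=np.array(c["R"]);t=np.array(c["t"]);o=-R.T@t
    d=R.T@np.array([(uv[0]-c["cx"])/c["fx"],(uv[1]-c["cy"])/c["fy"],1]);return o+d*(z-o[2])/d[2]
E
python3 - <<'E'
from h import *
def hatches(n,roi):
    c=vision.read_camera(n);im=c["image"].astype(int);m=(im.max(2)-im.min(2)<25)&(im.mean(2)>75)&(im.mean(2)<160)
    k=np.zeros_like(m);x0,x1,y0,y1=roi;k[y0:y1,x0:x1]=1;m=(m&k).astype(np.uint8)
    m=cv2.morphologyEx(m,cv2.MORPH_CLOSE,np.ones((3,3)))
    cs,_=cv2.findContours(m,cv2.RETR_EXTERNAL,cv2.CHAIN_APPROX_NONE)
    P=[]
    for q in cs:
        if cv2.contourArea(q)<250: continue
        w=np.array([ray(c,p[0],.064)[:2] for p in q]);r=cv2.minAreaRect((w*1000).astype(np.float32));print(n,cv2.contourArea(q),np.round(r[0],1),np.round(r[1],1),round(r[2],1),cv2.boundingRect(q));P.append(r[0])
    print(np.mean(P,0))
hatches("top",(305,410,165,268))
hatches("scene",(295,432,172,245))
# instrument height estimate: side edges
c=vision.read_camera("top")
print(ray(c,(217,308),0),ray(c,(196,308),.15))
E
```

```text
top 1211.5 [438.  148.2] [70.2 66.3] 4.8 (316, 219, 40, 42)
top 1201.0 [443.7  66.7] [70.1 67.8] 4.0 (362, 216, 40, 41)
top 1190.5 [519.6 155.4] [70.3 62.8] 4.2 (313, 174, 37, 41)
top 1173.0 [525.2  72.5] [69.7 68. ] 4.0 (359, 171, 40, 40)
[481.61823273 110.70120239]
scene 674.0 [368.8  87.3] [ 55.1 129.2] 4.0 (379, 210, 53, 35)
scene 786.0 [484.  227.3] [124.9  59. ] 4.3 (295, 209, 52, 36)
scene 1812.0 [442.4 108.1] [ 69.1 147.4] 4.0 (333, 192, 89, 53)
scene 1335.5 [524.2 114.1] [ 68.6 147. ] 4.0 (301, 174, 85, 49)
scene 424.5 [487.8 -21.8] [110.2  48.1] 8.9 (382, 172, 50, 24)
[461.44543457 102.98252258]
[0.30433899 0.37057146 0.        ] [0.3293887  0.37098299 0.15      ]
```

>>> drive_tool([
  {"z": -55, "fingers": 1},
  {"z": -110, "fingers": 1},
  {"z": -160, "fingers": 1},
  {"z": -180, "fingers": 1},
  {"x": -30, "y": -32, "z": -180, "rz": -0.03, "fingers": 1},
  {"x": -60, "y": -65, "z": -180, "rz": -0.06, "fingers": 1},
  {"x": -91, "y": -97, "z": -180, "rz": -0.09, "fingers": 1},
  {"x": -121, "y": -129, "z": -180, "rz": -0.12, "fingers": 1},
  {"x": -151, "y": -162, "z": -180, "rz": -0.15, "fingers": 1},
  {"x": -182, "y": -194, "z": -180, "rz": -0.18, "fingers": 1},
  {"x": -212, "y": -226, "z": -180, "rz": -0.21, "fingers": 1},
  {"x": -242, "y": -258, "z": -180, "rz": -0.24, "fingers": 1},
  {"x": -272, "y": -291, "z": -180, "rz": -0.27, "fingers": 1},
  {"x": -303, "y": -323, "z": -180, "rz": -0.3, "fingers": 1},
  {"x": -333, "y": -355, "z": -180, "rz": -0.33, "fingers": 1},
  {"x": -363, "y": -388, "z": -180, "rz": -0.347, "fingers": 1},
  {"x": -363, "y": -388, "z": -180, "rz": -0.347, "fingers": 1},
  {"x": -363, "y": -388, "z": -180, "rz": -0.347, "fingers": 1},
], force=20)

```text
invalid input at $.moves[0]: expected keys x, y, z, rx, ry, rz, fingers
```

>>> drive_tool([
  {"x": 0, "y": 0, "z": -55, "rx": 0, "ry": 0, "rz": 0, "fingers": 1},
  {"x": 0, "y": 0, "z": -110, "rx": 0, "ry": 0, "rz": 0, "fingers": 1},
  {"x": 0, "y": 0, "z": -160, "rx": 0, "ry": 0, "rz": 0, "fingers": 1},
  {"x": 0, "y": 0, "z": -180, "rx": 0, "ry": 0, "rz": 0, "fingers": 1},
  {"x": -30, "y": -32, "z": -180, "rx": 0, "ry": 0, "rz": -0.03, "fingers": 1},
  {"x": -60, "y": -65, "z": -180, "rx": 0, "ry": 0, "rz": -0.06, "fingers": 1},
  {"x": -91, "y": -97, "z": -180, "rx": 0, "ry": 0, "rz": -0.09, "fingers": 1},
  {"x": -121, "y": -129, "z": -180, "rx": 0, "ry": 0, "rz": -0.12, "fingers": 1},
  {"x": -151, "y": -162, "z": -180, "rx": 0, "ry": 0, "rz": -0.15, "fingers": 1},
  {"x": -182, "y": -194, "z": -180, "rx": 0, "ry": 0, "rz": -0.18, "fingers": 1},
  {"x": -212, "y": -226, "z": -180, "rx": 0, "ry": 0, "rz": -0.21, "fingers": 1},
  {"x": -242, "y": -258, "z": -180, "rx": 0, "ry": 0, "rz": -0.24, "fingers": 1},
  {"x": -272, "y": -291, "z": -180, "rx": 0, "ry": 0, "rz": -0.27, "fingers": 1},
  {"x": -303, "y": -323, "z": -180, "rx": 0, "ry": 0, "rz": -0.3, "fingers": 1},
  {"x": -333, "y": -355, "z": -180, "rx": 0, "ry": 0, "rz": -0.33, "fingers": 1},
  {"x": -363, "y": -388, "z": -180, "rx": 0, "ry": 0, "rz": -0.347, "fingers": 1},
  {"x": -363, "y": -388, "z": -180, "rx": 0, "ry": 0, "rz": -0.347, "fingers": 1},
  {"x": -363, "y": -388, "z": -180, "rx": 0, "ry": 0, "rz": -0.347, "fingers": 1},
], force=20)

```text
time_s: 2.5
tool_pos: [0.4203, 0.1538, 0.3773]
tool_rot: [180.0, -0.0, -175.9]
force: [0.1, -0.1, 0.3]
grip_width: 0.0005
grasp_force: 0.0
```

Run:
```python
from h import *
c=vision.read_camera("wrist");im=c["image"].copy();R=np.array(c["R"]);t=np.array(c["t"])
a=np.radians(4.1);C=np.array([482.5,111])
for p in [(-58,46),(-58,-46),(24,46),(24,-46),(-88,86),(-88,-86),(88,86),(88,-86)]:
    w=np.array([*(C+[p[0]*np.cos(a)-p[1]*np.sin(a),p[0]*np.sin(a)+p[1]*np.cos(a)]),64])/1000
    q=R@w+t;print(np.round(w[:2],4));
    if q[2]>0: cv2.circle(im,(int(c["fx"]*q[0]/q[2]+c["cx"]),int(c["fy"]*q[1]/q[2]+c["cy"])),3,(255,0,0),-1)
cv2.imwrite("pics/w1.png",im[:,:,::-1])
```

```text
[0.4214 0.1527]
[0.4279 0.061 ]
[0.5031 0.1586]
[0.5097 0.0668]
[0.3886 0.1905]
[0.4009 0.0189]
[0.5641 0.2031]
[0.5764 0.0315]
```

View pics/w1.png

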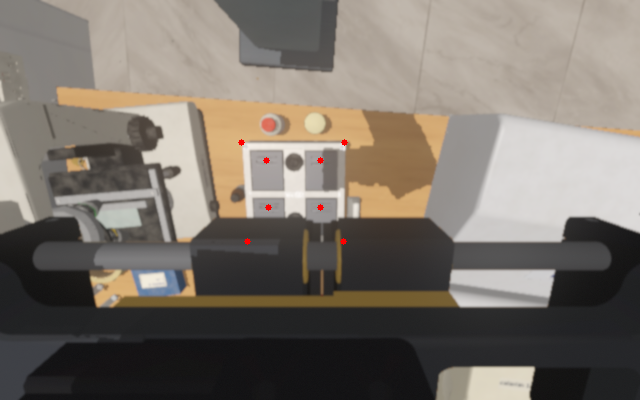

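The wrist view puts the predicted console corners within about 3 px of the real ones: (241,142), (344,142). Now I'll descend over pad_a.

>>> drive_tool([
  {"x": 0, "y": 0, "z": 60, "rx": 0, "ry": 0, "rz": 0, "fingers": 1},
  {"x": 0, "y": 0, "z": 120, "rx": 0, "ry": 0, "rz": 0, "fingers": 1},
  {"x": 0, "y": 0, "z": 180, "rx": 0, "ry": 0, "rz": 0, "fingers": 1},
  {"x": 0, "y": 0, "z": 240, "rx": 0, "ry": 0, "rz": 0, "fingers": 1},
  {"x": 0, "y": 0, "z": 275, "rx": 0, "ry": 0, "rz": 0, "fingers": 1},
  {"x": 0, "y": 0, "z": 292, "rx": 0, "ry": 0, "rz": 0, "fingers": 1},
  {"x": 0, "y": 0, "z": 296, "rx": 0, "ry": 0, "rz": 0, "fingers": 1},
  {"x": 0, "y": 0, "z": 300, "rx": 0, "ry": 0, "rz": 0, "fingers": 1},
  {"x": 0, "y": 0, "z": 300, "rx": 0, "ry": 0, "rz": 0, "fingers": 1},
])

```text
time_s: 3.68
tool_pos: [0.421, 0.1538, 0.0778]
tool_rot: [180.0, 0.1, -175.9]
force: [0.6, -0.5, -1.5]
grip_width: 0.0006
grasp_force: 0.0
```

>>> drive_tool([
  {"x": 0, "y": 0, "z": 1, "rx": 0, "ry": 0, "rz": 0, "fingers": 1},
  {"x": 0, "y": 0, "z": 2, "rx": 0, "ry": 0, "rz": 0, "fingers": 1},
  {"x": 0, "y": 0, "z": 3, "rx": 0, "ry": 0, "rz": 0, "fingers": 1},
  {"x": 0, "y": 0, "z": 4, "rx": 0, "ry": 0, "rz": 0, "fingers": 1},
  {"x": 0, "y": 0, "z": 5, "rx": 0, "ry": 0, "rz": 0, "fingers": 1},
  {"x": 0, "y": 0, "z": 5, "rx": 0, "ry": 0, "rz": 0, "fingers": 1},
])

```text
time_s: 4.42
tool_pos: [0.4206, 0.1532, 0.0722]
tool_rot: [-180.0, -0.0, -175.9]
force: [-0.4, -0.3, 0.2]
grip_width: 0.0006
grasp_force: 0.0
```

>>> drive_tool([
  {"x": 0, "y": 0, "z": 0.5, "rx": 0, "ry": 0, "rz": 0, "fingers": 1},
  {"x": 0, "y": 0, "z": 1, "rx": 0, "ry": 0, "rz": 0, "fingers": 1},
  {"x": 0, "y": 0, "z": 1, "rx": 0, "ry": 0, "rz": 0, "fingers": 1},
])

```text
time_s: 4.8
tool_pos: [0.4207, 0.1533, 0.0712]
tool_rot: [180.0, 0.0, -175.9]
force: [0.0, -0.1, -0.2]
grip_width: 0.0004
grasp_force: 0.0
```

>>> drive_tool([
  {"x": 0, "y": 0, "z": 0.5, "rx": 0, "ry": 0, "rz": 0, "fingers": 1},
  {"x": 0, "y": 0, "z": 1, "rx": 0, "ry": 0, "rz": 0, "fingers": 1},
  {"x": 0, "y": 0, "z": 1, "rx": 0, "ry": 0, "rz": 0, "fingers": 1},
])

```text
time_s: 5.18
tool_pos: [0.4206, 0.1533, 0.0702]
tool_rot: [180.0, -0.0, -175.9]
force: [0.1, -0.6, 0.2]
grip_width: 0.0002
grasp_force: 0.0
```

>>> drive_tool([
  {"x": 0, "y": 0, "z": 0.5, "rx": 0, "ry": 0, "rz": 0, "fingers": 1},
  {"x": 0, "y": 0, "z": 1, "rx": 0, "ry": 0, "rz": 0, "fingers": 1},
  {"x": 0, "y": 0, "z": 1, "rx": 0, "ry": 0, "rz": 0, "fingers": 1},
])

```text
time_s: 5.55
tool_pos: [0.4206, 0.1533, 0.0692]
tool_rot: [-180.0, 0.0, -175.9]
force: [-0.6, -0.5, 0.1]
grip_width: 0.0007
grasp_force: 0.0
```

>>> drive_tool([
  {"x": 0, "y": 0, "z": 0.5, "rx": 0, "ry": 0, "rz": 0, "fingers": 1},
  {"x": 0, "y": 0, "z": 1, "rx": 0, "ry": 0, "rz": 0, "fingers": 1},
  {"x": 0, "y": 0, "z": 1, "rx": 0, "ry": 0, "rz": 0, "fingers": 1},
])

```text
time_s: 5.92
tool_pos: [0.4206, 0.1533, 0.0682]
tool_rot: [180.0, -0.0, -175.9]
force: [-0.2, 0.2, -0.4]
grip_width: 0.0006
grasp_force: 0.0
```

>>> drive_tool([
  {"x": 0, "y": 0, "z": 0.5, "rx": 0, "ry": 0, "rz": 0, "fingers": 1},
  {"x": 0, "y": 0, "z": 1, "rx": 0, "ry": 0, "rz": 0, "fingers": 1},
  {"x": 0, "y": 0, "z": 1, "rx": 0, "ry": 0, "rz": 0, "fingers": 1},
])

```text
time_s: 6.3
tool_pos: [0.4206, 0.1533, 0.0672]
tool_rot: [-180.0, -0.0, -175.9]
force: [-0.6, 1.0, -0.4]
grip_width: 0.0005
grasp_force: 0.0
```

Run:
```python
from h import *
ims=[]
c=vision.read_camera("scene");im=c["image"][165:285,270:450]
cv2.imwrite("pics/s2.png",cv2.resize(im,None,fx=4,fy=4,interpolation=cv2.INTER_CUBIC)[:,:,::-1])
print(np.round(sensors.get_obs()["force"],2),np.round(sensors.get_obs()["tool_pos"],4))
```

```text
[ 0.65 -0.37  1.15] [0.4207 0.1533 0.0673]
```

View pics/s2.png

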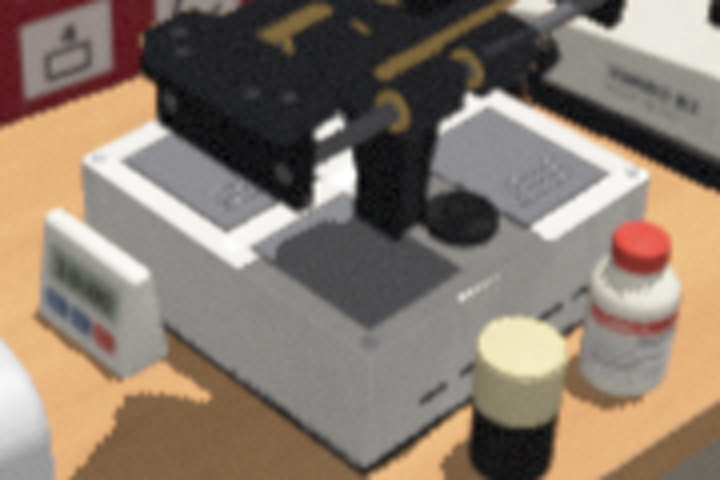

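Run:
```python
from h import *
c=vision.read_camera("scene");R=np.array(c["R"]);t=np.array(c["t"]);im=c["image"][165:285,270:450]
im=cv2.resize(im,None,fx=4,fy=4,interpolation=cv2.INTER_CUBIC)
def pr(w):
    q=R@np.array(w)+t;return np.array([c["fx"]*q[0]/q[2]+c["cx"],c["fy"]*q[1]/q[2]+c["cy"]])
print("tip",(pr([.4206,.1533,.0592])-[270,165])*4)
a=np.radians(4.1);C=np.array([482.5,111])
for p in [(-88,86),(-88,-86),(88,86),(-58,46),(-58,-46),(-76,74),(-6,74),(-76,18),(-6,18)]:
    w=np.array([*(C+[p[0]*np.cos(a)-p[1]*np.sin(a),p[0]*np.sin(a)+p[1]*np.cos(a)]),64])/1000
    print(p,np.round((pr(w)-[270,165])*4))
print(ray(c,(370,224),.064),ray(c,(370,224),.1))
```

```text
tip [386.04287406 287.63963031]
(-88, 86) [371. 360.]
(-88, -86) [652. 174.]
(88, 86) [ 79. 159.]
(-58, 46) [386. 277.]
(-58, -46) [536. 182.]
(-76, 74) [370. 331.]
(-6, 74) [247. 247.]
(-76, 18) [467. 267.]
(-6, 18) [343. 190.]
[0.43722045 0.13076492 0.064     ] [0.40516894 0.1622627  0.1       ]
```

Run:
```python
from h import *
c=vision.read_camera("scene");im=c["image"][205:250,325:400].astype(float)
im=np.clip((im-10)*3,0,255).astype(np.uint8)
cv2.imwrite("pics/s3.png",cv2.resize(im,None,fx=8,fy=8,interpolation=cv2.INTER_CUBIC)[:,:,::-1])
```

```text
(no output)
```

View pics/s3.png

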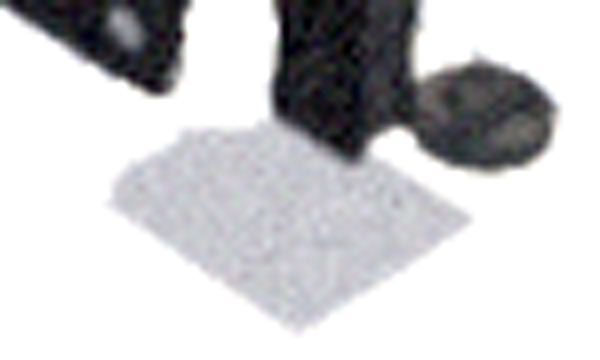

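Run:
```python
from h import *
o=[]
for n in("wrist","top","scene"):
    c=vision.read_camera(n);R=np.array(c["R"]);t=np.array(c["t"])
    s=sensors.get_obs();T=Ro.from_euler("xyz",s["tool_rot"],degrees=True)
    im=c["image"].copy().astype(float);im=np.clip(im*1.8,0,255).astype(np.uint8)
    for k,col in((.008,(255,0,0)),(-.022,(0,255,0)),(-.062,(0,0,255))):
        w=np.array(s["tool_pos"])+T.apply([0,0,k]);q=R@w+t
        u=(c["fx"]*q[0]/q[2]+c["cx"],c["fy"]*q[1]/q[2]+c["cy"]);print(n,k,np.round(u),q[2]);cv2.circle(im,(int(u[0]),int(u[1])),2,col,-1)
    if n=="wrist":print("cam",-R.T@t)
    o.append(cv2.resize(im,(400,250),interpolation=cv2.INTER_AREA) if n=="wrist" else cv2.resize(im[150:300,250:490] if n=="scene" else im[150:300,250:490],(400,250)))
cv2.imwrite("pics/c4.png",np.vstack([np.hstack(o[:2]),np.hstack([o[2],o[2]*0])])[:,:,::-1])
```

```text
wrist 0.008 [322. 218.] 0.20543965305252887
wrist -0.022 [323. 234.] 0.1763543297615139
wrist -0.062 [323. 266.] 0.1375738987068273
cam [0.35531846 0.14791639 0.25461256]
top 0.008 [332. 249.] 0.867095808578923
top -0.022 [332. 250.] 0.8371407639372324
top -0.062 [333. 251.] 0.797200704414978
scene 0.008 [366. 237.] 0.7996862273378953
scene -0.022 [367. 222.] 0.7821265312282364
scene -0.062 [368. 202.] 0.7587136030820246
```

View pics/c4.png

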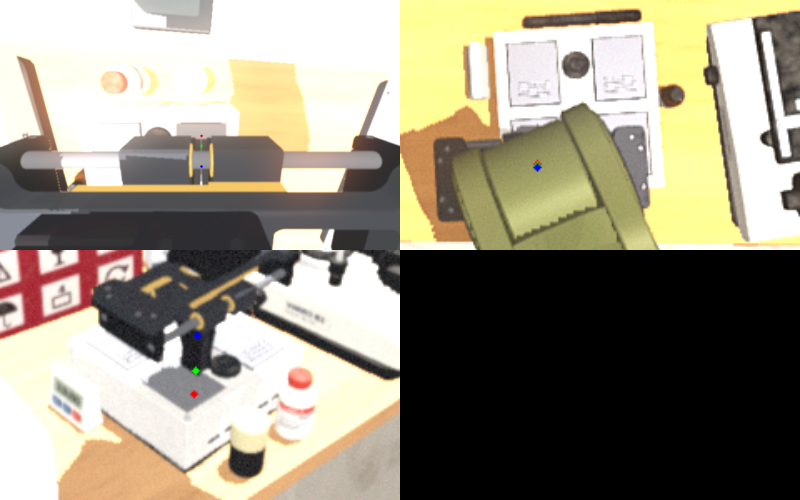

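The fingertips appear about 30 mm above where the TCP figure puts them: the tip is near (367,222) in the scene view, against (366,237) expected. That matches the lack of contact, so I'll keep descending slowly and watch the force.

>>> drive_tool([
  {"x": 0, "y": 0, "z": 2, "rx": 0, "ry": 0, "rz": 0, "fingers": 1},
  {"x": 0, "y": 0, "z": 4, "rx": 0, "ry": 0, "rz": 0, "fingers": 1},
  {"x": 0, "y": 0, "z": 6, "rx": 0, "ry": 0, "rz": 0, "fingers": 1},
])

```text
time_s: 6.98
tool_pos: [0.4206, 0.1533, 0.061]
tool_rot: [-180.0, -0.0, -175.9]
force: [-0.2, 0.7, 0.2]
grip_width: 0.0007
grasp_force: 0.0
```

>>> drive_tool([
  {"x": 0, "y": 0, "z": 2, "rx": 0, "ry": 0, "rz": 0, "fingers": 1},
  {"x": 0, "y": 0, "z": 4, "rx": 0, "ry": 0, "rz": 0, "fingers": 1},
  {"x": 0, "y": 0, "z": 4, "rx": 0, "ry": 0, "rz": 0, "fingers": 1},
])

```text
time_s: 7.35
tool_pos: [0.4206, 0.1532, 0.0571]
tool_rot: [-180.0, -0.0, -175.9]
force: [-0.3, -0.2, 0.4]
grip_width: 0.0006
grasp_force: 0.0
```

>>> drive_tool([
  {"x": 0, "y": 0, "z": 2, "rx": 0, "ry": 0, "rz": 0, "fingers": 1},
  {"x": 0, "y": 0, "z": 4, "rx": 0, "ry": 0, "rz": 0, "fingers": 1},
  {"x": 0, "y": 0, "z": 5, "rx": 0, "ry": 0, "rz": 0, "fingers": 1},
  {"x": 0, "y": 0, "z": 5, "rx": 0, "ry": 0, "rz": 0, "fingers": 1},
])

```text
time_s: 7.85
tool_pos: [0.4206, 0.1532, 0.0522]
tool_rot: [-180.0, -0.0, -175.9]
force: [-0.4, -0.1, -0.4]
grip_width: 0.0003
grasp_force: 0.0
```

Run:
```python
from h import *
c=vision.read_camera("scene");im=c["image"][165:285,270:450].astype(float)
im=np.clip(im*2,0,255).astype(np.uint8)
cv2.imwrite("pics/s5.png",cv2.resize(im,None,fx=4,fy=4,interpolation=cv2.INTER_CUBIC)[:,:,::-1])
```

```text
(no output)
```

View pics/s5.png

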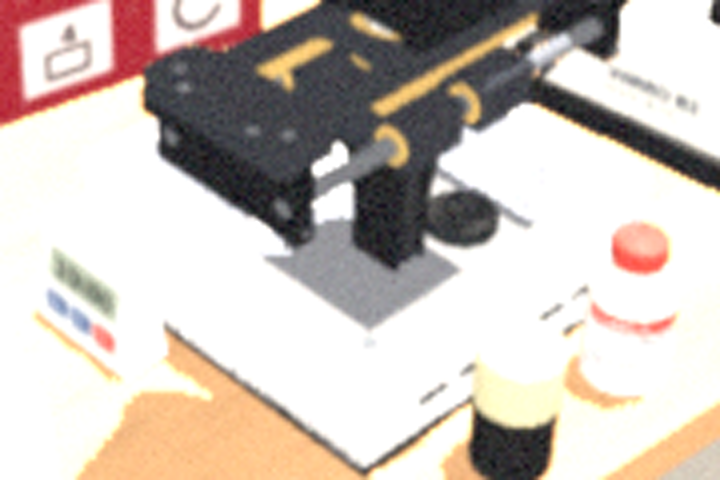

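Run:
```python
from h import *
c=vision.read_camera("scene")
for z in (.06,.07,.08,.09,.1,.11,.12):print("bracket",z,np.round(ray(c,(345,226),z),3),"tip ctr",np.round(ray(c,(270+388/4,165+247/4),z),3))
```

```text
bracket 0.06 [0.463 0.163 0.06 ] tip ctr [0.439 0.136 0.06 ]
bracket 0.07 [0.453 0.171 0.07 ] tip ctr [0.43  0.145 0.07 ]
bracket 0.08 [0.444 0.179 0.08 ] tip ctr [0.421 0.153 0.08 ]
bracket 0.09 [0.435 0.187 0.09 ] tip ctr [0.412 0.162 0.09 ]
bracket 0.1 [0.425 0.195 0.1  ] tip ctr [0.403 0.17  0.1  ]
bracket 0.11 [0.416 0.203 0.11 ] tip ctr [0.394 0.179 0.11 ]
bracket 0.12 [0.407 0.211 0.12 ] tip ctr [0.385 0.187 0.12 ]
```

>>> drive_tool([
  {"x": 0, "y": 0, "z": 2, "rx": 0, "ry": 0, "rz": 0, "fingers": 1},
  {"x": 0, "y": 0, "z": 4, "rx": 0, "ry": 0, "rz": 0, "fingers": 1},
  {"x": 0, "y": 0, "z": 6, "rx": 0, "ry": 0, "rz": 0, "fingers": 1},
  {"x": 0, "y": 0, "z": 7, "rx": 0, "ry": 0, "rz": 0, "fingers": 1},
  {"x": 0, "y": 0, "z": 8, "rx": 0, "ry": 0, "rz": 0, "fingers": 1},
  {"x": 0, "y": 0, "z": 8, "rx": 0, "ry": 0, "rz": 0, "fingers": 1},
])

```text
time_s: 8.7
tool_pos: [0.4206, 0.1532, 0.0442]
tool_rot: [-180.0, -0.0, -175.9]
force: [-0.0, -1.3, -0.3]
grip_width: 0.0004
grasp_force: 0.0
```

>>> drive_tool([
  {"x": 0, "y": 0, "z": 1, "rx": 0, "ry": 0, "rz": 0, "fingers": 1},
  {"x": 0, "y": 0, "z": 2, "rx": 0, "ry": 0, "rz": 0, "fingers": 1},
  {"x": 0, "y": 0, "z": 3, "rx": 0, "ry": 0, "rz": 0, "fingers": 1},
  {"x": 0, "y": 0, "z": 4, "rx": 0, "ry": 0, "rz": 0, "fingers": 1},
  {"x": 0, "y": 0, "z": 4, "rx": 0, "ry": 0, "rz": 0, "fingers": 1},
])

```text
time_s: 9.32
tool_pos: [0.4206, 0.1532, 0.0402]
tool_rot: [-180.0, -0.0, -175.9]
force: [-0.2, 0.4, -0.4]
grip_width: 0.0006
grasp_force: 0.0
```

>>> drive_tool([
  {"x": 0, "y": 0, "z": 1, "rx": 0, "ry": 0, "rz": 0, "fingers": 1},
  {"x": 0, "y": 0, "z": 2, "rx": 0, "ry": 0, "rz": 0, "fingers": 1},
  {"x": 0, "y": 0, "z": 2, "rx": 0, "ry": 0, "rz": 0, "fingers": 1},
])

```text
time_s: 9.7
tool_pos: [0.4207, 0.1533, 0.0384]
tool_rot: [180.0, 0.0, -175.9]
force: [-0.8, 0.8, 2.4]
grip_width: -0.0001
grasp_force: 0.8
```

>>> drive_tool([
  {"x": 0, "y": 0, "z": 0.5, "rx": 0, "ry": 0, "rz": 0, "fingers": 1},
  {"x": 0, "y": 0, "z": 0.5, "rx": 0, "ry": 0, "rz": 0, "fingers": 1},
])

```text
time_s: 9.95
tool_pos: [0.4207, 0.1533, 0.0379]
tool_rot: [180.0, 0.0, -175.9]
force: [0.5, -0.1, 1.8]
grip_width: 0.0006
grasp_force: 1.2
```

>>> drive_tool([
  {"x": 0, "y": 0, "z": 0.5, "rx": 0, "ry": 0, "rz": 0, "fingers": 1},
  {"x": 0, "y": 0, "z": 0.5, "rx": 0, "ry": 0, "rz": 0, "fingers": 1},
])

```text
time_s: 10.2
tool_pos: [0.4207, 0.1533, 0.0373]
tool_rot: [180.0, 0.0, -175.9]
force: [-1.3, -0.9, 1.8]
grip_width: 0.0004
grasp_force: 1.2
```

>>> drive_tool([
  {"x": 0, "y": 0, "z": 0.5, "rx": 0, "ry": 0, "rz": 0, "fingers": 1},
  {"x": 0, "y": 0, "z": 0.5, "rx": 0, "ry": 0, "rz": 0, "fingers": 1},
])

```text
time_s: 10.45
tool_pos: [0.4207, 0.1533, 0.0367]
tool_rot: [180.0, 0.0, -175.9]
force: [-0.3, 0.5, 2.6]
grip_width: 0.0001
grasp_force: 1.1
```

>>> drive_tool([
  {"x": 0, "y": 0, "z": 0.5, "rx": 0, "ry": 0, "rz": 0, "fingers": 1},
  {"x": 0, "y": 0, "z": 0.5, "rx": 0, "ry": 0, "rz": 0, "fingers": 1},
])

```text
time_s: 10.7
tool_pos: [0.4207, 0.1533, 0.0362]
tool_rot: [180.0, 0.0, -175.9]
force: [0.2, -1.0, 2.0]
grip_width: 0.0006
grasp_force: 1.1
```

>>> drive_tool([
  {"x": 0, "y": 0, "z": 0.5, "rx": 0, "ry": 0, "rz": 0, "fingers": 1},
  {"x": 0, "y": 0, "z": 1, "rx": 0, "ry": 0, "rz": 0, "fingers": 1},
  {"x": 0, "y": 0, "z": 1, "rx": 0, "ry": 0, "rz": 0, "fingers": 1},
])

```text
time_s: 11.08
tool_pos: [0.4208, 0.1533, 0.0353]
tool_rot: [180.0, 0.0, -175.9]
force: [1.0, 0.7, 1.8]
grip_width: 0.0006
grasp_force: 1.1
```

>>> drive_tool([
  {"x": 0, "y": 0, "z": 0.5, "rx": 0, "ry": 0, "rz": 0, "fingers": 1},
  {"x": 0, "y": 0, "z": 1, "rx": 0, "ry": 0, "rz": 0, "fingers": 1},
  {"x": 0, "y": 0, "z": 1, "rx": 0, "ry": 0, "rz": 0, "fingers": 1},
])

```text
time_s: 11.45
tool_pos: [0.4208, 0.1533, 0.0343]
tool_rot: [180.0, 0.0, -175.9]
force: [-0.4, -0.2, 1.9]
grip_width: 0.0003
grasp_force: 1.1
```

Hatch a has sunk more than 4 mm at a steady 2 N, so it is the free one. Now I'll push it down and away.

>>> drive_tool([
  {"x": 0, "y": 0, "z": 1.5, "rx": 0, "ry": 0, "rz": 0, "fingers": 1},
  {"x": 0, "y": 0, "z": 3, "rx": 0, "ry": 0, "rz": 0, "fingers": 1},
  {"x": 0, "y": 0, "z": 5, "rx": 0, "ry": 0, "rz": 0, "fingers": 1},
  {"x": 0, "y": 0, "z": 7, "rx": 0, "ry": 0, "rz": 0, "fingers": 1},
  {"x": 0, "y": 0, "z": 8, "rx": 0, "ry": 0, "rz": 0, "fingers": 1},
  {"x": 0, "y": 0, "z": 8, "rx": 0, "ry": 0, "rz": 0, "fingers": 1},
])

```text
time_s: 12.2
tool_pos: [0.4201, 0.1531, 0.0259]
tool_rot: [-180.0, -0.1, -175.9]
force: [-0.0, -0.2, 1.5]
grip_width: 0.0007
grasp_force: 0.8
```

>>> drive_tool([
  {"x": -0.5, "y": 0, "z": 1.5, "rx": 0, "ry": 0, "rz": 0, "fingers": 1},
  {"x": -1, "y": 0, "z": 3, "rx": 0, "ry": 0, "rz": 0, "fingers": 1},
  {"x": -2, "y": 0, "z": 4.5, "rx": 0, "ry": 0, "rz": 0, "fingers": 1},
  {"x": -3, "y": 0, "z": 6, "rx": 0, "ry": 0, "rz": 0, "fingers": 1},
  {"x": -3, "y": 0, "z": 6, "rx": 0, "ry": 0, "rz": 0, "fingers": 1},
])

```text
time_s: 12.82
tool_pos: [0.4235, 0.1534, 0.02]
tool_rot: [-180.0, -0.0, -175.9]
force: [0.0, 0.9, 1.2]
grip_width: 0.0007
grasp_force: 0.6
```

>>> drive_tool([
  {"x": -1, "y": 0, "z": 1.5, "rx": 0, "ry": 0, "rz": 0, "fingers": 1},
  {"x": -2, "y": 0, "z": 3, "rx": 0, "ry": 0, "rz": 0, "fingers": 1},
  {"x": -3, "y": 0, "z": 4, "rx": 0, "ry": 0, "rz": 0, "fingers": 1},
  {"x": -4, "y": 0, "z": 5, "rx": 0, "ry": 0, "rz": 0, "fingers": 1},
  {"x": -5, "y": 0, "z": 6, "rx": 0, "ry": 0, "rz": 0, "fingers": 1},
  {"x": -6, "y": 0, "z": 6.5, "rx": 0, "ry": 0, "rz": 0, "fingers": 1},
  {"x": -6, "y": 0, "z": 6.5, "rx": 0, "ry": 0, "rz": 0, "fingers": 1},
])

```text
time_s: 13.7
tool_pos: [0.4291, 0.1538, 0.0136]
tool_rot: [-180.0, -0.1, -175.9]
force: [-3.0, 0.1, 3.3]
grip_width: 0.0004
grasp_force: 1.9
```

Run:
```python
from h import *
c=vision.read_camera("scene");im=c["image"][165:285,270:450].astype(float)
im=np.clip(im*2,0,255).astype(np.uint8)
cv2.imwrite("pics/s6.png",cv2.resize(im,None,fx=4,fy=4,interpolation=cv2.INTER_CUBIC)[:,:,::-1])
```

```text
(no output)
```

View pics/s6.png

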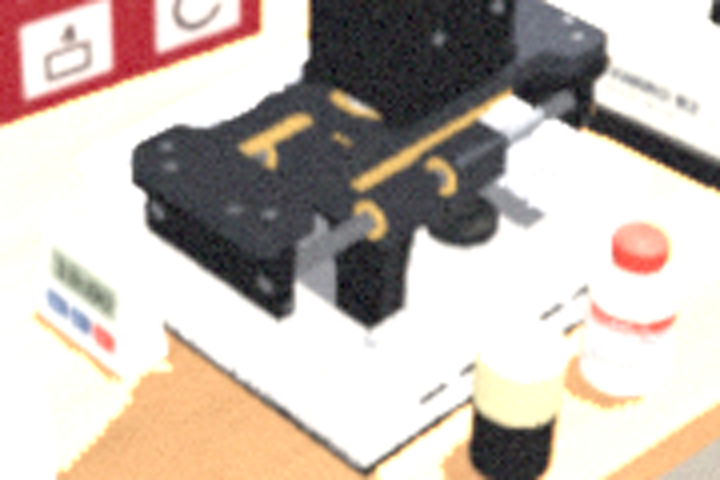

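The hatch is standing up behind the finger, and the cap is still where it was at (460,220). The finger carriage is close above that cap, so I'll rise slightly while pushing forward.

>>> drive_tool([
  {"x": 0, "y": 0, "z": -2, "rx": 0, "ry": 0, "rz": 0, "fingers": 1},
  {"x": -0.5, "y": 0, "z": -4, "rx": 0, "ry": 0, "rz": 0, "fingers": 1},
  {"x": -1, "y": 0, "z": -6, "rx": 0, "ry": 0, "rz": 0, "fingers": 1},
  {"x": -1.5, "y": 0, "z": -6, "rx": 0, "ry": 0, "rz": 0, "fingers": 1},
  {"x": -2, "y": 0, "z": -6, "rx": 0, "ry": 0, "rz": 0, "fingers": 1},
  {"x": -2, "y": 0, "z": -6, "rx": 0, "ry": 0, "rz": 0, "fingers": 1},
])

```text
time_s: 14.5
tool_pos: [0.4306, 0.1539, 0.0196]
tool_rot: [-180.0, -0.1, -175.9]
force: [-6.6, -0.9, 1.9]
grip_width: 0.0003
grasp_force: 3.0
```

>>> drive_tool([
  {"x": -0.5, "y": 0, "z": 0, "rx": 0, "ry": 0, "rz": 0, "fingers": 1},
  {"x": -1, "y": 0, "z": 0, "rx": 0, "ry": 0, "rz": 0, "fingers": 1},
  {"x": -1, "y": 0, "z": 0, "rx": 0, "ry": 0, "rz": 0, "fingers": 1},
])

```text
time_s: 14.88
tool_pos: [0.4306, 0.1539, 0.0195]
tool_rot: [-180.0, -0.2, -175.9]
force: [-7.8, -1.0, 4.7]
grip_width: 0.0004
grasp_force: 4.3
```

The push has met the stop, so I'll back off and lift clear.

>>> drive_tool([
  {"x": 2, "y": 0, "z": 0, "rx": 0, "ry": 0, "rz": 0, "fingers": 1},
  {"x": 4, "y": 0, "z": 0, "rx": 0, "ry": 0, "rz": 0, "fingers": 1},
  {"x": 7, "y": 0, "z": 0, "rx": 0, "ry": 0, "rz": 0, "fingers": 1},
  {"x": 9, "y": 0, "z": -4, "rx": 0, "ry": 0, "rz": 0, "fingers": 1},
  {"x": 9, "y": 0, "z": -20, "rx": 0, "ry": 0, "rz": 0, "fingers": 1},
  {"x": 9, "y": 0, "z": -50, "rx": 0, "ry": 0, "rz": 0, "fingers": 1},
  {"x": 9, "y": 0, "z": -100, "rx": 0, "ry": 0, "rz": 0, "fingers": 1},
  {"x": 9, "y": 0, "z": -150, "rx": 0, "ry": 0, "rz": 0, "fingers": 1},
  {"x": 9, "y": 0, "z": -200, "rx": 0, "ry": 0, "rz": 0, "fingers": 1},
  {"x": 9, "y": 0, "z": -220, "rx": 0, "ry": 0, "rz": 0, "fingers": 1},
  {"x": 9, "y": 0, "z": -220, "rx": 0, "ry": 0, "rz": 0, "fingers": 1},
  {"x": 9, "y": 0, "z": -220, "rx": 0, "ry": 0, "rz": 0, "fingers": 1},
])

```text
time_s: 16.38
tool_pos: [0.4232, 0.1532, 0.2391]
tool_rot: [-180.0, -0.0, -175.9]
force: [0.4, 0.5, 0.0]
grip_width: 0.0002
grasp_force: 0.0
```

Run:
```python
from h import *
c=vision.read_camera("scene");im=c["image"][165:285,270:450].astype(float)
im=np.clip(im*1.3,0,255).astype(np.uint8)
cv2.imwrite("pics/s7.png",cv2.resize(im,None,fx=4,fy=4,interpolation=cv2.INTER_CUBIC)[:,:,::-1])
```

```text
(no output)
```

View pics/s7.png

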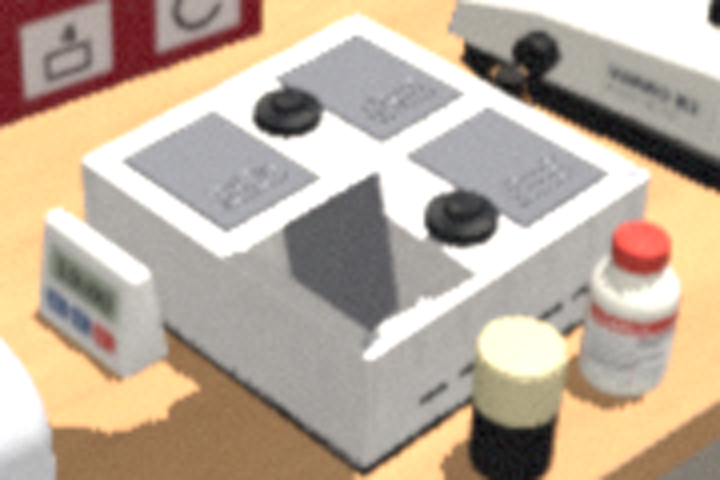

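The near-left hatch stands steeply open with its top edge at about (285,232) to (378,175). Both caps and all the neighbouring objects look undisturbed. I'll check the angle before handing in.

Run:
```python
from h import *
c=vision.read_camera("scene");R=np.array(c["R"]);t=np.array(c["t"]);a=np.radians(4.1)
for th in (.9,1.1,1.2,1.3,1.35):
    for y in (72.5,19.5):
        x,z=-32+24.5*np.cos(th)-2*np.sin(th),62+24.5*np.sin(th)+2*np.cos(th)
        q=R@(np.array([482.5+x*np.cos(a)-y*np.sin(a),111+x*np.sin(a)+y*np.cos(a),z])/1000)+t
        print(th,np.round([(c["fx"]*q[0]/q[2]+c["cx"]-270)*4,(c["fy"]*q[1]/q[2]+c["cy"]-165)*4]))
```

```text
0.9 [270. 224.]
0.9 [363. 170.]
1.1 [278. 224.]
1.1 [371. 170.]
1.2 [282. 225.]
1.2 [375. 171.]
1.3 [286. 227.]
1.3 [379. 172.]
1.35 [288. 228.]
1.35 [381. 173.]
```

The measured edge fits a tilt of about 1.28–1.3 rad, close to the stop.

```bash
python3 -c "
from cell import workorder
print(workorder.sign_off())"
```

```text
the job is handed in; nothing more can be done
None
```

The near-left hatch (hatch_a), the first one I pressed, gave at about 2 N; I pushed it open to about 1.3 rad, near its stop, and handed the job in with nothing else visibly moved.

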